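# Open a sample case that may be caught

### The job

Lift the loose yellow cover off the latch of the blue sample case and set it down upright in the white tray. Then, before touching the red release, tug the lid upward by its black pull to learn if it is caught; if it is, slide the red release fully to its other end. Swing the lid up by the pull to 50 degrees or more and finish while still holding it open by the pull (it falls shut if let go); leave the foam rack, jar and vial where they stand.

Things in the scene. Friction and masses are not known exactly. Their poses are not given: they have to be found in the camera images.
- case: Blue sample case, fixed: 200 (x) x 240 (y) x 110 mm high without lid, origin at the centre of its underside, front faces its own -x (to the robot). On the front a grey latch ledge, case x -165 to -100, y -60 to +60 mm, flat top 85 mm above the bench, carries the red release. A catch hidden in the ledge may or may not hold the lid down; it cannot be seen.
- lid_angle (a joint): Lid angle in rad: 0 shut, grows as the front edge swings up, stops at 1.35. Lid 200 x 240 x 20 mm, about 0.35 kg; shut, its top is 130 mm above the bench. Falls shut by its weight from any angle. Caught, it rises only about 0.024 rad (4 mm at the pull) and stops hard; free, it rises with 2 to 3 N at the pull. A keeper plate 40 mm wide hangs from mid front edge into the ledge.
- lid_hinge (a point): Point on the hinge axis at the middle of the lid's back lower edge: case frame x +100, y 0, z 110 mm. The hinge axis runs along the case's y.
- lid: The lid; origin on the hinge axis (as point lid_hinge), axes along the case's when shut. On its top near the front edge stands a black upright pull fin, 28 (along case x) x 14 (along case y, the width to pinch) x 36 mm high; with the lid shut its foot is at case x -78, y 0, z 130 mm.
- pull_grip (a point): Point to pinch on the pull, 26 mm above its foot (10 mm below its top); 178 mm in front of the hinge and 46 mm above it when shut. Pinched across y it pivots between the fingers as the lid swings, so the hand may stay pointing down.
- release (a joint): Travel of the red release slide in m: 0 at its start end (towards case -y), 0.015 at the other end (towards case +y). Friction about 2 N, it stays where it is left. Slid to 0.010 or more it has pushed the hidden catch clear, and the catch stays clear.
- release_top (a point): Centre of the top of the red release knob: 22 (case x) x 14 (case y, the width to pinch) x 30 mm high, standing on the ledge top, at case x -138, y -10 (start) to +5 mm, top 115 mm above the bench. Initially under the cover.
- cover: Loose yellow cover like an upturned box, 50 (x) x 100 (y) x 38 mm, walls 3 mm, open below, about 90 g, standing on the ledge over the red release, axes along the case's. On top a grip fin 30 (x) x 14 (y, the width to pinch) mm, its top 68 mm above the lower rim. Origin at the centre of the lower rim.
- cover_grip (a point): Point to pinch on the cover's fin, 58 mm above the cover's lower rim.
- tray: White open tray fixed to the bench, 170 (x) x 190 (y) x 25 mm, walls and floor 4 mm. Origin at the centre of its underside.
- rack: Bystander: white foam tube rack 100 x 140 x 50 mm; origin at the centre of its underside.
- jar: Bystander: specimen jar with yellow cap, 56 mm diameter, 75 mm high; origin at the centre of its underside.
- vial: Bystander: slim vial with yellow cap, 32 mm diameter, 85 mm high; origin at the centre of its underside.
There are look-alikes about, which are no part of the job. What is shaped like the cover but green or pink is not meant.

How it is judged:
On the way, in this order (a step that is already met when the one before it is completed fails the run):
1. the cover is lifted clear off the ledge by the fingers (z of cover in the frame of case above 0.11 m and contact force between the fingers and cover above 0.5 N), for 0.1 s.
2. the cover stands upright on the floor of the tray, let go (z of cover in the frame of tray below 0.012 m and x of cover in the frame of tray between -0.08 and 0.08 m and y of cover in the frame of tray between -0.09 and 0.09 m and angle between cover's own z axis and vertical below 0.2 rad and linear speed of cover below 0.03 m/s and contact force between the fingers and cover below 0.1 N), for 0.2 s.
3. the lid is tugged up by the pull (against the catch, or open) with the release not yet used (value of joint lid_angle above 0.014 rad and value of joint release below 0.004 m and contact force between the fingers and lid above 0.5 N and distance between the grasp point and pull_grip below 0.035 m), for 0.1 s.
4. the lid is swung open by the pull (value of joint lid_angle above 0.8 rad and contact force between the fingers and lid above 0.5 N and distance between the grasp point and pull_grip below 0.035 m), for 0.2 s.
At the end, for the whole second after the job is handed in: The fingers hold the lid by its pull (contact over 0.5 N, TCP within 35 mm of pull_grip) at more than 0.8 rad (46 degrees), still (under 0.1 rad/s), and the cover stands upright (within 0.2 rad), let go and at rest on the tray floor (all of step 2 and all of step 4 and velocity of joint lid_angle between -0.1 and 0.1 rad/s); the arm keeps its last pose, push and grip.
It fails at once if the rack is moved more than 20 mm or tipped (distance of rack from where it was at the start of the episode above 0.02 m or angle between rack's own z axis and vertical above 0.3 rad).
It fails at once if the jar is moved more than 20 mm or tipped (distance of jar from where it was at the start of the episode above 0.02 m or angle between jar's own z axis and vertical above 0.3 rad).
It fails at once if the vial is moved more than 20 mm or tipped (distance of vial from where it was at the start of the episode above 0.02 m or angle between vial's own z axis and vertical above 0.3 rad).
It also fails if it takes over 72 s, if anything falls off the work surface, if the arm or the gripper's body presses on something with over 40 N, if the wrist force passes 120 N, or if a joint passes its speed limit or range.

### The arm

A 6-joint arm with a two-finger parallel gripper is mounted at the origin on the work surface. World frame = base frame: x ahead of the robot, y to its left, z up, the work surface at z = 0. Lengths are in m, angles in rad, forces in N, time in s.
With the tool pointing down it reaches from about 0.325 to 0.775 m from the base axis. Payload 5.5 kg.
Tool frame: the origin (TCP) lies between the finger pads, 19 mm behind the fingertips; this is the grasp point; x points along the fingers, y is the direction in which the jaws open and shut, and the axes are right-handed (so a half turn about x gives the same grasp; the last joint's range is limited). The gripper opens to 88 mm and grips with 3 to 60 N. Pads are 20 mm wide; open, the fingers measure 115 mm over their backs; the gripper's body (75 mm by 178 mm) begins 61 mm behind the grasp point.
Start: joints at [1.193, 0.091, 1.231, -0, 1.82, -0.057], TCP at [0.189, 0.569, 0.241] pointing down, gripper open.
Joint ranges: [-2.87, 2.87], [-0.86, 2.18], [0.17, 2.46], [-1.51, 4.65], [0.06, 2.69], [-2.65, 2.65]. Speed limits (rad/s): [2.57, 2.57, 3.01, 3.14, 3.14, 3.14].

### API

Orientations are given as a rotation vector (axis times angle).
In Python, from plant import state, capture, hand_in gives the robot as it stands.
- The arm moves only by the shell command python3 -m handwheel 'ROWS' [OPENING] [FORCE]. ROWS is a JSON object of lists of equal length, an entry for each row: "dp": the shift along the tool's x, y, z as a fraction of full scale, a list of three; "turn": the turn, a rotation vector about the tool's x, y, z as a fraction of full scale, a list of three. A call has 1 to 5 rows; each row shifts and turns the commanded pose from where the row before left it, along the tool's axes as they then stand; what a row does not reach is not made up. Full scale, the value 1, is 0.5 m for a shift and 30 degrees for a turn. A row lasts 1/8 s, in which the tool goes at most 62.5 mm and 10.7 degrees, less where a joint would pass 70% of its speed; a pose out of reach is approached as far as the arm can. A call with a number of a shift or a turn outside -1 to 1 is refused whole. A call with a gripper value outside its range is refused whole. OPENING is the closure, from -1 (fully open) to 1 (shut), so that 0 is half open, set as the call begins (- or left out, the last holds). The fingers move at their own pace and stop on an object; FORCE is the grip in N (left out, the last holds). Time passes only in rows, so rows that do not move let the fingers close. It gives the time, the measured TCP pose, the force and the opening at its end, in the units of the state.
- state(): the state, without advancing time (a new reading comes with each control period).
- capture(name): name is "side" or "top" or "wrist"; returns a dict with "pixels" (480x640x3 uint8, blue, green, red), "depth" (480x640 float32, m along the optical axis (not along the pixel's ray), 0 where there is no reading), "camera_matrix" (3x3 intrinsics, pixels), "R" (3x3) and "t" (3): a world point X has camera coordinates R X + t; the wrist camera has in their place "mount" (4x4, takes a point from camera to tool coordinates, whose origin is the TCP and whose axes are the tool frame's). Camera axes: x right, y down, z forward; pixel columns grow to the right and rows downward; lengths in m; the calibration is good to about 2 mm. The wrist camera is an equidistant fisheye: a pixel r from the principal point sees the ray r / f radians off the axis. A picture is of the moment at which its call begins: read the wrist's pose just before it.
- hand_in(): hands the job in, once; it reports no verdict.
The state is a dict: "time_s": time; "joint_pos": joint angles; "qd": joint speeds; "joint_torque": joint torques, N m; "tcp_pos": TCP position; "ee_rot": TCP orientation; "contact_force": force on the tool from outside, world axes, zero at the start; "wrist_torque": the same for the moment, N m; "opening": finger opening in m.
Only numpy, scipy, OpenCV 4.12 (cv2) and the standard library are available. Lean on these libraries where they do the work, as an engineer would, in place of code of your own. Each camera call takes 0.05 s, during which the arm holds its last target.

## Working session

There is one attempt and no reset: what is moved stays moved. The work goes in short steps, Python scripts to look and compute and a shell command to move; the robot and the scene stay as the last step left them, time stands still between calls to the robot, and variables do not carry over. Pictures are saved under pics/ and viewed, and the job is handed in when it is done.

```bash
ls; mkdir -p pics
python3 - <<'E'
from plant import state,capture
import cv2,numpy as np
s=state();print(s)
for n in("side","top","wrist"):
    c=capture(n);cv2.imwrite(f"pics/{n}0.png",c["pixels"]);np.savez(f"{n}0.npz",**c)
    print(n,c["camera_matrix"].tolist(),[ (k,c[k].tolist()) for k in("R","t","mount") if k in c])
E
```

```text
pics
{'time_s': 0.0, 'joint_pos': array([ 1.19328095e+00,  9.18496760e-02,  1.23185302e+00,  1.98869039e-05,
        1.81979354e+00, -5.67048494e-02]), 'qd': array([-2.02625008e-04,  5.89146727e-05,  1.93657881e-04,  1.13846655e-03,
        6.72833393e-04, -1.02588731e-03]), 'joint_torque': array([-4.91093906e-04, -4.46448183e+01, -4.06443286e+01,  6.99733011e-02,
        2.93748162e-02, -1.51445493e-04]), 'tcp_pos': array([0.18910682, 0.56915391, 0.2402309 ]), 'ee_rot': array([ 0.25031764,  1.55652331, -0.2532415 ]), 'contact_force': array([ 0.53741811, -0.75963541, -0.11050336]), 'wrist_torque': array([-0.0134597 , -0.00556232, -0.01916899]), 'opening': 0.08787007243917819}
side [[615.581558567764, 0.0, 323.2846662244062], [0.0, 615.581558567764, 242.09339726106666], [0.0, 0.0, 1.0]] [('R', [[0.7346319335411069, -0.6784164324843681, 0.008189405157733387], [-0.36078901278749403, -0.40085042424419054, -0.8421105780330027], [0.5745843806382839, 0.6156866747936288, -0.5392427171581314]]), ('t', [-0.3715757356041023, 0.3081591698100187, 1.1606918670771982])]
top [[592.6676716154135, 0.0, 316.590140837683], [0.0, 592.6676716154135, 245.68643986446503], [0.0, 0.0, 1.0]] [('R', [[0.06148182001523718, -0.9981081483333392, -0.00033172007417791314], [-0.9773795293969874, -0.06013758323061839, -0.2027627347391634], [0.20235918887794013, 0.012790438373022048, -0.9792278403736734]]), ('t', [-0.004249030269444327, 0.5429415035408124, 1.5120580515225905])]
wrist [[371.64829954431775, 0.0, 316.53854103051395], [0.0, 371.64829954431775, 242.02287676616214], [0.0, 0.0, 1.0]] [('mount', [[0.0016221294730741464, -0.25878706949814145, 0.9659330315071197, -0.14273239597985904], [0.9999986692975952, 0.0005873674793840403, -0.0015219732195102956, -0.00017714401599433494], [-0.00017349066063836516, 0.9659342149753298, 0.25878767791566587, -0.07116490531908923], [0.0, 0.0, 0.0, 1.0]])]
```

View pics/side0.png

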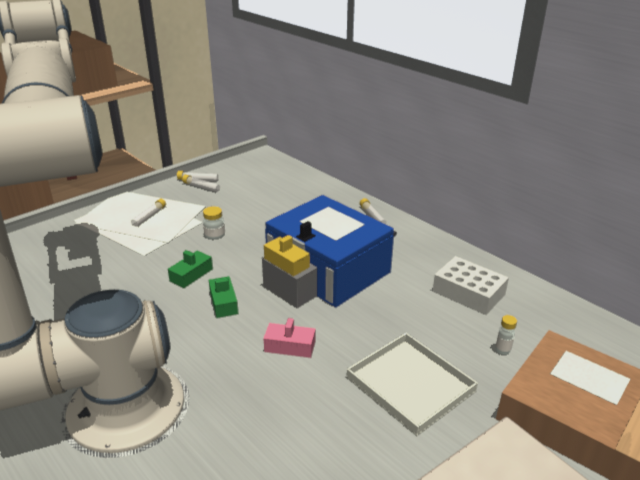

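View pics/top0.png

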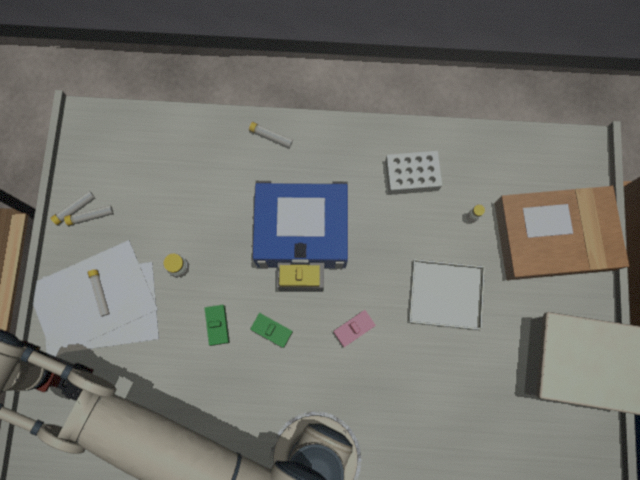

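View pics/wrist0.png

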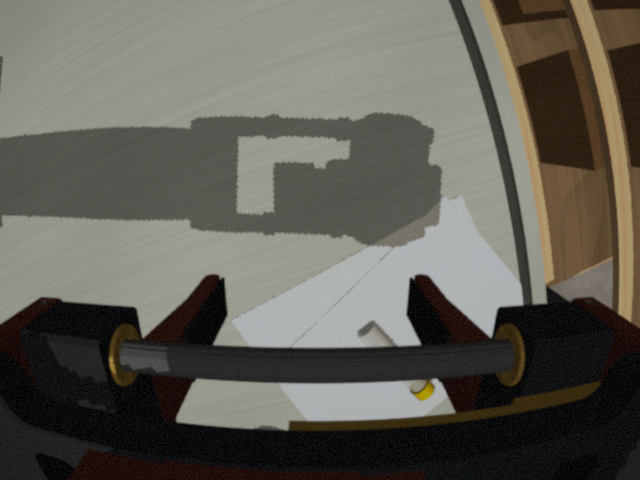

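The yellow cover sits on the latch ledge at top (300,276) and side (287,256). Look-alikes: green at top (216,325) and (271,330), pink at top (354,329). Yellow caps: jar (176,263), vial (478,210). I choose the yellow one on the case's ledge and check it with a crop.

```bash
cat > h.py <<'E'
import numpy as np,cv2
def load(n): return dict(np.load(n+".npz"))
def px(c,u,v,z=None,w=1):
    """pixel->world using depth, or intersect plane z"""
    K=c["camera_matrix"];R=c["R"];t=c["t"]
    r=np.array([(u-K[0,2])/K[0,0],(v-K[1,2])/K[1,1],1.])
    o=-R.T@t; d=R.T@r
    if z is None:
        u,v=int(round(u)),int(round(v)); D=np.median(c["depth"][v-w:v+w+1,u-w:u+w+1]); return o+d*D
    return o+d*(z-o[2])/d[2]
def proj(c,X):
    p=c["camera_matrix"]@(c["R"]@np.asarray(X,float)+c["t"]); return p[:2]/p[2]
E
python3 - <<'E'
from h import *
a=load("top0")
p=a["pixels"]
cv2.imwrite("pics/crop1.png",cv2.resize(p[170:310,240:360],None,fx=5,fy=4.2,interpolation=cv2.INTER_CUBIC)[:600])
cv2.imwrite("pics/crop2.png",cv2.resize(p[250:340,400:490],None,fx=6,fy=6,interpolation=cv2.INTER_CUBIC))
s=load("side0")["pixels"]
cv2.imwrite("pics/crop3.png",cv2.resize(s[190:310,250:400],None,fx=5,fy=5,interpolation=cv2.INTER_CUBIC))
E
```

```text
(no output)
```

View pics/crop1.png

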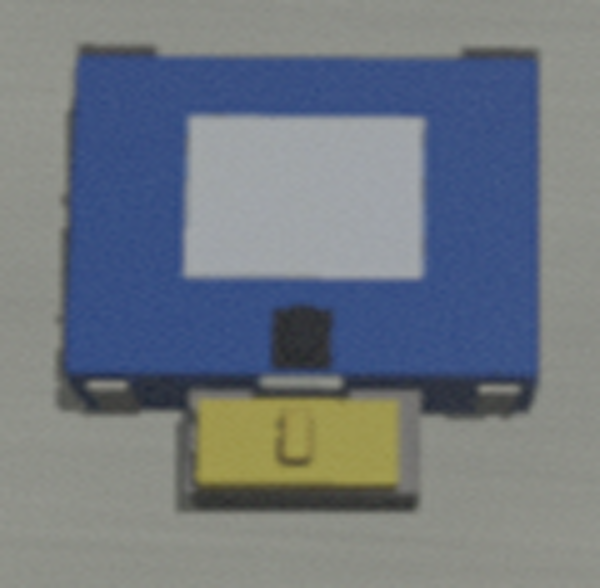

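View pics/crop2.png

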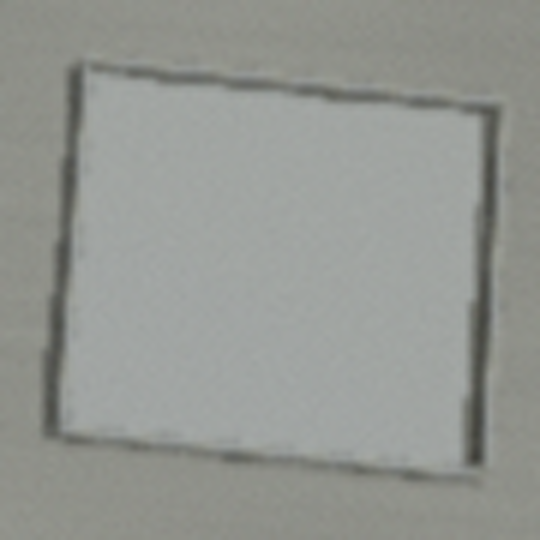

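View pics/crop3.png

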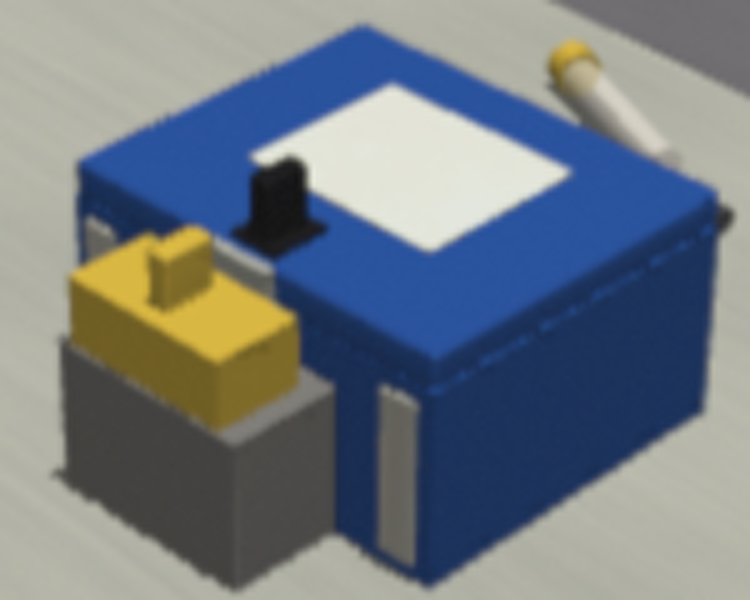

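The crops confirm it: a yellow box with a fin on the grey ledge, next to the black pull. Now I solve for the poses.

Run:
```python
from h import *
T=load("top0");S=load("side0")
f1=lambda u,v:(u/5-.4+240,v/4.2-.38+170)
f2=lambda u,v:(u/6-.4+400,v/6-.4+250)
f3=lambda u,v:(u/5-.4+250,v/5-.4+190)
def show(n,c,f,pts,z):
    P=np.array([px(c,*f(*p),z=z) for p in pts]);q=P[:,:2]
    print(n,q.round(4).tolist(),"ctr",q.mean(0).round(4))
    for i in range(4):
        d=q[(i+1)%4]-q[i];print("   len %.4f ang %.2f"%(np.hypot(*d),np.degrees(np.arctan2(d[1],d[0]))))
show("lid top",T,f1,[(78,57),(538,57),(538,376),(66,376)],.13)
show("lid side",S,f3,[(363,25),(718,193),(435,357),(80,163)],.13)
show("cov top",T,f1,[(197,398),(398,398),(398,487),(193,487)],.123)
show("cov side",S,f3,[(150,235),(298,318),(218,360),(70,280)],.123)
show("tray top",T,f2,[(75,62),(500,103),(482,478),(45,435)],.025)
for n,u,v,z in(("fin",295,437,.150),("pull",302,337,.14)):
    print(n,px(T,*f1(u,v),z=z))
for n,u,v in(("jarcap",176,263),("vialcap",478,210),("rackc",414,170)): print(n,px(T,u,v))
D=load("top0")["depth"];
```

```text
lid top [[0.681, 0.1959], [0.6955, -0.0404], [0.4972, -0.0505], [0.4826, 0.1855]] ctr [0.5891 0.0726]
   len 0.2367 ang -86.48
   len 0.1987 ang -177.08
   len 0.2365 ang 93.52
   len 0.1987 ang 2.99
lid side [[0.6785, 0.1927], [0.6902, -0.0433], [0.4951, -0.0528], [0.4825, 0.1806]] ctr [0.5866 0.0693]
   len 0.2363 ang -87.17
   len 0.1953 ang -177.20
   len 0.2338 ang 93.09
   len 0.1964 ang 3.54
cov top [[0.4746, 0.1196], [0.4808, 0.0187], [0.4272, 0.0155], [0.421, 0.1176]] ctr [0.4509 0.0678]
   len 0.1010 ang -86.48
   len 0.0536 ang -176.53
   len 0.1023 ang 93.52
   len 0.0536 ang 2.13
cov side [[0.4731, 0.1165], [0.478, 0.018], [0.4299, 0.0166], [0.4215, 0.111]] ctr [0.4506 0.0655]
   len 0.0987 ang -87.15
   len 0.0482 ang -178.39
   len 0.0948 ang 95.05
   len 0.0519 ang 6.11
tray top [[0.5253, -0.2288], [0.5183, -0.4186], [0.3515, -0.4116], [0.3585, -0.2205]] ctr [ 0.4384 -0.3199]
   len 0.1900 ang -92.10
   len 0.1670 ang 177.57
   len 0.1912 ang 87.92
   len 0.1670 ang -2.86
fin [0.44983893 0.06771486 0.15      ]
pull [0.51158266 0.06869847 0.14      ]
jarcap [0.46972767 0.39003367 0.07630734]
vialcap [ 0.65663084 -0.38761664  0.08872866]
rackc [ 0.76986644 -0.2228989   0.05040126]
```

Run:
```python
from h import *
# fits with depth masks
T=load("top0")
h,w=T["depth"].shape
K=T["camera_matrix"];v,u=np.mgrid[:h,:w];D=T["depth"]
C=np.stack([(u-K[0,2])/K[0,0]*D,(v-K[1,2])/K[1,1]*D,D],-1)
W=(C-T["t"])@T["R"]
hsv=cv2.cvtColor(T["pixels"],cv2.COLOR_BGR2HSV)
def rect(n,m,zr):
    m=m&(W[...,2]>zr[0])&(W[...,2]<zr[1])
    p=W[m][:,:2].astype(np.float32);print(n,len(p),cv2.minAreaRect(p),"z",np.median(W[m][:,2]))
ye=(hsv[...,0]>20)&(hsv[...,0]<35)&(hsv[...,1]>100)
roi=(u>240)&(u<360)&(v>170)&(v<310)
rect("lid",roi,(.12,.14)) if 0 else rect("lid",roi&(v<264),(.122,.138))
rect("cover",roi&ye,(.115,.131));rect("coverfin",roi&ye,(.14,.17));rect("pull",roi,(.155,.18))
rect("tray",(u>400)&(u<490)&(v>250)&(v<340),(.015,.04))
```

```text
lid 7036 ((0.589074969291687, 0.07411447912454605), (0.21216408908367157, 0.23916885256767273), 2.8189547061920166) z 0.13060165685368214
cover 688 ((0.4520344138145447, 0.06869857013225555), (0.05109009891748428, 0.09809327125549316), 2.5046980381011963) z 0.12340740970062841
coverfin 76 ((0.4517512917518616, 0.06798958778381348), (0.029642144218087196, 0.012677491642534733), 4.196325302124023) z 0.1526783657104878
pull 90 ((0.4827847480773926, 0.06840395927429199), (0.08975617587566376, 0.013346068561077118), 1.604417085647583) z 0.1639514239479912
tray 573 ((0.4408347010612488, -0.3237723708152771), (0.19186943769454956, 0.1712983101606369), 87.50814819335938) z 0.024211915313031376
```

```bash
cat >> h.py <<'E'
from scipy.spatial.transform import Rotation as Ro
def case2w(p,c=(0.588,0.0715),yaw=3.0):
    a=np.radians(yaw);p=np.asarray(p,float)
    return np.array([c[0]+np.cos(a)*p[0]-np.sin(a)*p[1],c[1]+np.sin(a)*p[0]+np.cos(a)*p[1],p[2]])
def need(target,yaw=3.0,sgn=1):
    """tool-down with tool y along sgn*case y. prints turn (frac) and shift (frac) before/after turn"""
    from plant import state
    s=state();R=Ro.from_rotvec(s["ee_rot"])
    a=np.radians(yaw);y=sgn*np.array([-np.sin(a),np.cos(a),0]);x=np.array([0,0,-1.])
    Rt=Ro.from_matrix(np.stack([x,y,np.cross(x,y)],1))
    d=np.asarray(target)-s["tcp_pos"]
    print("t",round(s["time_s"],2),"tcp",s["tcp_pos"].round(4),"F",s["contact_force"].round(2),"open",round(s["opening"],4))
    print("tool axes\n",R.as_matrix().round(3))
    print("turn frac",(np.degrees((R.inv()*Rt).as_rotvec())/30).round(3),"world d",d.round(4))
    print("dp frac now",(R.inv().apply(d)/.5).round(4),"after turn",(Rt.inv().apply(d)/.5).round(4),"q",s["joint_pos"].round(2))
E
python3 -c "
from h import *
for s in(1,-1): need([.451,.067,.21],sgn=s)
print(case2w([-.138,0,0]),case2w([-.078,0,0]))"
```

```text
t 0.15 tcp [0.1891 0.5692 0.2404] F [ 0.83 -0.12 -1.1 ] open 0.0877
tool axes
 [[-0.001  0.315  0.949]
 [-0.001  0.949 -0.315]
 [-1.    -0.002 -0.   ]]
turn frac [-0.713 -0.001  0.003] world d [ 0.2619 -0.5022 -0.0304]
dp frac now [ 0.0621 -0.7879  0.8137] after turn [ 0.0609 -1.0304  0.4705] q [ 1.19  0.09  1.23 -0.    1.82 -0.06]
t 0.15 tcp [0.1891 0.5692 0.2404] F [ 0.83 -0.12 -1.1 ] open 0.0877
tool axes
 [[-0.001  0.315  0.949]
 [-0.001  0.949 -0.315]
 [-1.    -0.002 -0.   ]]
turn frac [5.287e+00 4.000e-03 1.000e-03] world d [ 0.2619 -0.5022 -0.0304]
dp frac now [ 0.0621 -0.7879  0.8137] after turn [ 0.0609  1.0304 -0.4705] q [ 1.19  0.09  1.23 -0.    1.82 -0.06]
[0.45018912 0.06427764 0.        ] [0.5101069 0.0674178 0.       ]
```

```bash
python3 -m handwheel '{"dp":[[0,0,0],[0,0,0],[0,0,0],[0,-0.09,0.04],[0,-0.09,0.04]],"turn":[[-0.24,0,0],[-0.24,0,0],[-0.23,0,0],[0,0,0],[0,0,0]]}' -1
python3 -m handwheel '{"dp":[[0,-0.1,0.05],[0,-0.1,0.05],[0,-0.1,0.05],[0,-0.1,0.05],[0,-0.1,0.05]],"turn":[[0,0,0],[0,0,0],[0,0,0],[0,0,0],[0,0,0]]}'
python3 -c "
from h import *
need([.451,.067,.21])"
```

```text
time_s: 0.78
tcp_pos: [0.2339, 0.4806, 0.2405]
ee_rot: [-0.042, 1.571, 0.04]
contact_force: [-0.3, -0.1, -0.4]
opening: 0.0875
time_s: 1.4
tcp_pos: [0.3718, 0.2366, 0.2411]
ee_rot: [-0.04, 1.57, 0.04]
contact_force: [0.0, 0.2, -0.3]
opening: 0.0879
t 1.4 tcp [0.3718 0.2366 0.2411] F [ 0.04  0.18 -0.33] open 0.0879
tool axes
 [[ 0.    -0.051  0.999]
 [ 0.     0.999  0.051]
 [-1.     0.     0.   ]]
turn frac [-0.002  0.    -0.   ] world d [ 0.0792 -0.1696 -0.0311]
dp frac now [ 0.0623 -0.3468  0.1409] after turn [ 0.0623 -0.347   0.1405] q [ 0.49 -0.34  1.63 -0.    1.85 -1.13]
```

```bash
python3 -m handwheel '{"dp":[[0,-0.08,0.034],[0,-0.08,0.034],[0,-0.08,0.034],[0,-0.08,0.034],[0,0,0]],"turn":[[0,0,0],[0,0,0],[0,0,0],[0,0,0],[0,0,0]]}'
python3 - <<'E'
from h import *
from plant import capture
need([.451,.067,.147])
c=capture("wrist");np.savez("w1.npz",**c);cv2.imwrite("pics/w1.png",c["pixels"])
E
```

```text
time_s: 2.02
tcp_pos: [0.4479, 0.0798, 0.2407]
ee_rot: [-0.037, 1.572, 0.036]
contact_force: [-0.1, 0.2, -0.0]
opening: 0.0877
t 2.02 tcp [0.4479 0.0798 0.2407] F [-0.07  0.21 -0.05] open 0.0877
tool axes
 [[-0.001 -0.047  0.999]
 [-0.001  0.999  0.047]
 [-1.    -0.001 -0.001]]
turn frac [-0.011 -0.002  0.001] world d [ 0.0031 -0.0128 -0.0937]
dp frac now [ 0.1874 -0.0257  0.0052] after turn [ 0.1874 -0.0258  0.0049] q [ 0.1  -0.3   1.6  -0.    1.85 -1.52]
```

View pics/w1.png

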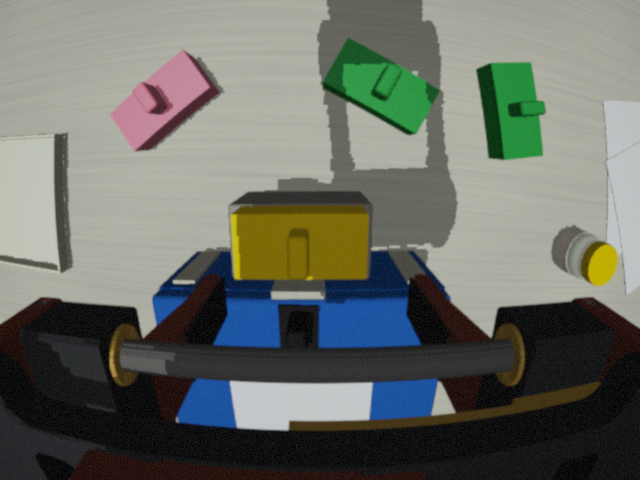

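```bash
cat >> h.py <<'E'
def wray(c,u,v):
    K=c["camera_matrix"];x=np.array([u-K[0,2],v-K[1,2]]);r=np.hypot(*x);th=r/K[0,0]
    d=np.array([*(x/r*np.sin(th)),np.cos(th)]);return d
def wpx(c,s,u,v,z=None):
    """wrist pixel -> world; by plane z or depth"""
    M=c["mount"];R=Ro.from_rotvec(s["ee_rot"]).as_matrix();d=wray(c,u,v)
    o=R@M[:3,3]+s["tcp_pos"];dw=R@M[:3,:3]@d
    if z is None: 
        D=np.median(c["depth"][int(v)-1:int(v)+2,int(u)-1:int(u)+2]); return o+dw*D/d[2]
    return o+dw*(z-o[2])/dw[2]
E
python3 - <<'E'
from h import *
from plant import state
s=state();c=load("w1")
p=c["pixels"];cv2.imwrite("pics/w1c.png",cv2.resize(p[180:360,215:385],None,fx=3.3,fy=3.3,interpolation=cv2.INTER_CUBIC))
for n,u,v,z in(("fin near bottom",298,277,.153),("fin top robot edge",298,231,.153),("finL",289,250,.153),("finR",308,250,.153),("cL",231,208,.123),("cR",371,208,.123),("pull",299,325,.166)): print(n,wpx(c,s,u,v,z).round(4),wpx(c,s,u,v).round(4))
E
```

```text
fin near bottom [0.4623 0.0693 0.153 ] [0.4626 0.0693 0.1524]
fin top robot edge [0.4311 0.0682 0.153 ] [0.435  0.0676 0.1368]
finL [0.444  0.0628 0.153 ] [0.4443 0.0628 0.1519]
finR [0.4434 0.0751 0.153 ] [0.4474 0.075  0.1391]
cL [0.4234 0.0177 0.123 ] [0.4304 0.0087 0.0841]
cR [0.4187 0.1184 0.123 ] [0.425  0.1245 0.0841]
pull [0.4912 0.0715 0.166 ] [0.4965 0.0712 0.1561]
```

View pics/w1c.png

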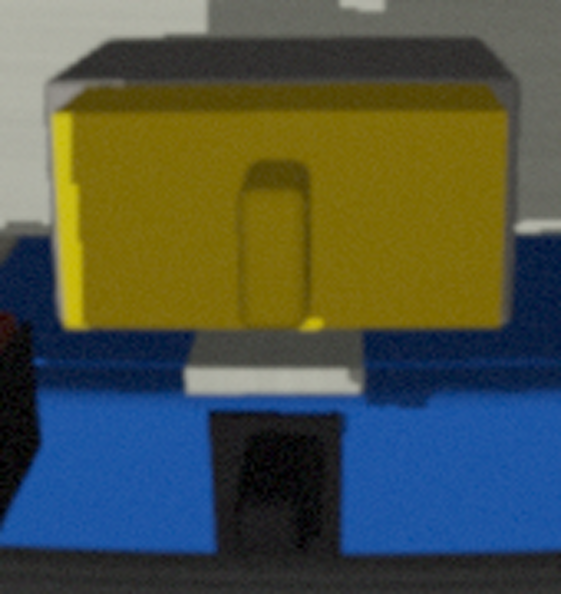

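The wrist crop shows the fin top at about (298,255), which puts the cover fin at (0.450, 0.068). The pull is at (299,322). Now I go down and grip.

```bash
python3 -m handwheel '{"dp":[[0,-0.022,0.004],[0.07,0,0],[0.07,0,0],[0.046,0,0],[0,0,0]],"turn":[[0,0,0],[0,0,0],[0,0,0],[0,0,0],[0,0,0]]}' -1
python3 -c "
from h import *
need([.450,.068,.147])"
```

```text
time_s: 2.7
tcp_pos: [0.4486, 0.0715, 0.1465]
ee_rot: [-0.041, 1.574, 0.041]
contact_force: [-0.2, 0.1, 1.1]
opening: 0.088
t 2.7 tcp [0.4486 0.0715 0.1465] F [-0.15  0.09  1.14] open 0.088
tool axes
 [[-0.004 -0.053  0.999]
 [-0.     0.999  0.053]
 [-1.    -0.    -0.004]]
turn frac [ 0.    -0.007  0.   ] world d [ 0.0014 -0.0035  0.0005]
dp frac now [-0.0011 -0.0072  0.0024] after turn [-0.0011 -0.0072  0.0024] q [ 0.08 -0.3   1.77  0.    1.68 -1.54]
```

Nudge across, close on the fin, and lift.

```bash
python3 -m handwheel '{"dp":[[0,-0.007,0.003],[0,0,0]],"turn":[[0,0,0],[0,0,0]]}' -1
python3 -m handwheel '{"dp":[[0,0,0],[0,0,0],[0,0,0],[0,0,0],[0,0,0]],"turn":[[0,0,0],[0,0,0],[0,0,0],[0,0,0],[0,0,0]]}' 1 15
python3 -m handwheel '{"dp":[[0,0,0],[0,0,0],[-0.02,0,0],[-0.04,0,0],[0,0,0]],"turn":[[0,0,0],[0,0,0],[0,0,0],[0,0,0],[0,0,0]]}'
python3 -c "
from h import *
from plant import capture
need([.440,-.3225,.28])
c=capture('side');cv2.imwrite('pics/s2.png',cv2.resize(c['pixels'][150:330,200:440],None,fx=3,fy=3))"
```

```text
time_s: 2.95
tcp_pos: [0.4523, 0.0676, 0.15]
ee_rot: [-0.04, 1.568, 0.04]
contact_force: [-0.0, 0.2, 0.2]
opening: 0.0878
time_s: 3.58
tcp_pos: [0.4516, 0.0676, 0.1483]
ee_rot: [-0.04, 1.57, 0.04]
contact_force: [-0.4, 0.4, 0.1]
opening: 0.0409
time_s: 4.2
tcp_pos: [0.4527, 0.0677, 0.1813]
ee_rot: [-0.04, 1.566, 0.04]
contact_force: [-0.1, 0.1, 0.3]
opening: 0.0139
t 4.2 tcp [0.4527 0.0677 0.1813] F [-0.14  0.09  0.28] open 0.0139
tool axes
 [[ 0.005 -0.051  0.999]
 [ 0.     0.999  0.051]
 [-1.     0.     0.005]]
turn frac [-0.003  0.009 -0.   ] world d [-0.0127 -0.3902  0.0987]
dp frac now [-0.1978 -0.7781 -0.0642] after turn [-0.1974 -0.778  -0.0662] q [ 0.07 -0.31  1.71 -0.    1.74 -1.55]
```

View pics/s2.png

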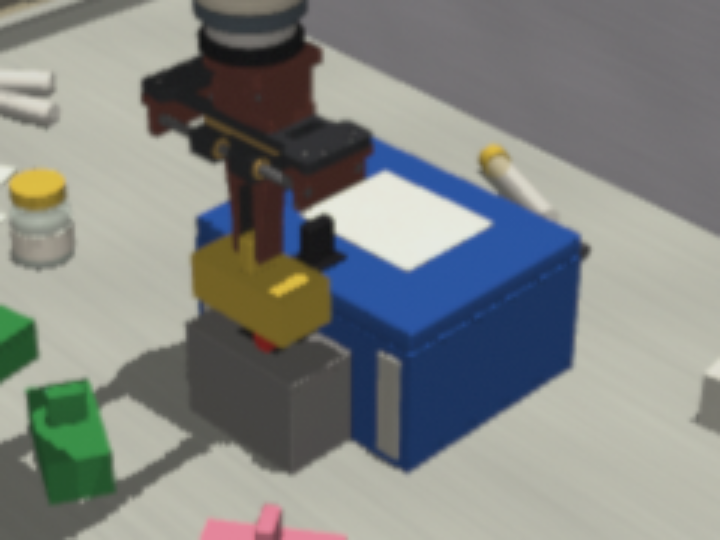

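The picture shows the cover hanging straight in the fingers, with the red knob visible under it at (265,340). Next: up and over to the tray.

```bash
python3 -m handwheel '{"dp":[[-0.05,0,0],[-0.07,-0.02,0],[-0.02,-0.07,-0.006],[0,-0.08,-0.007],[0,-0.08,-0.007]],"turn":[[0,0,0],[0,0,0],[0,0,0],[0,0,0],[0,0,0]]}'
python3 -m handwheel '{"dp":[[0,-0.1,-0.009],[0,-0.1,-0.009],[0,-0.1,-0.009],[0,-0.1,-0.009],[0,-0.05,-0.004]],"turn":[[0,0,0],[0,0,0],[0,0,0],[0,0,0],[0,0,0]]}'
python3 -m handwheel '{"dp":[[0,-0.04,0],[0,0,0]],"turn":[[0,0,0],[0,0,0]]}'
python3 -c "
from h import *
need([.440,-.3225,.068])"
```

```text
time_s: 4.88
tcp_pos: [0.4478, -0.0588, 0.2482]
ee_rot: [-0.04, 1.57, 0.04]
contact_force: [0.2, 0.6, -0.6]
opening: 0.0137
time_s: 5.5
tcp_pos: [0.4388, -0.2857, 0.2474]
ee_rot: [-0.038, 1.572, 0.039]
contact_force: [-0.1, 0.1, 0.1]
opening: 0.014
time_s: 5.75
tcp_pos: [0.4404, -0.3041, 0.2476]
ee_rot: [-0.038, 1.571, 0.04]
contact_force: [-0.9, 0.3, -0.7]
opening: 0.0138
t 5.75 tcp [ 0.4404 -0.3041  0.2476] F [-0.93  0.34 -0.67] open 0.0138
tool axes
 [[-0.001 -0.05   0.999]
 [ 0.001  0.999  0.05 ]
 [-1.     0.001 -0.001]]
turn frac [-0.005 -0.002 -0.002] world d [-0.0004 -0.0184 -0.1796]
dp frac now [ 0.3593 -0.0371 -0.0023] after turn [ 0.3593 -0.0367 -0.0027] q [-0.67 -0.08  1.39  0.    1.83 -2.29]
```

```bash
python3 -m handwheel '{"dp":[[0.09,-0.035,0],[0.1,0,0],[0.08,0,0],[0.06,0,0],[0,0,0]],"turn":[[0,0,0],[0,0,0],[0,0,0],[0,0,0],[0,0,0]]}'
python3 -c "
from h import *
from plant import capture
need([.440,-.3225,.068])
c=capture('side');cv2.imwrite('pics/s3.png',cv2.resize(c['pixels'][280:460,300:540],None,fx=3,fy=3))"
```

```text
time_s: 6.38
tcp_pos: [0.4404, -0.3187, 0.0806]
ee_rot: [-0.038, 1.575, 0.044]
contact_force: [0.6, -0.2, -0.2]
opening: 0.0137
t 6.38 tcp [ 0.4404 -0.3187  0.0806] F [ 0.65 -0.22 -0.15] open 0.0137
tool axes
 [[-0.004 -0.052  0.999]
 [ 0.004  0.999  0.052]
 [-1.     0.004 -0.004]]
turn frac [-0.    -0.008 -0.008] world d [-0.0004 -0.0038 -0.0126]
dp frac now [ 0.0252 -0.0076 -0.0011] after turn [ 0.0252 -0.0075 -0.0012] q [-0.69 -0.03  1.64  0.    1.54 -2.31]
```

View pics/s3.png

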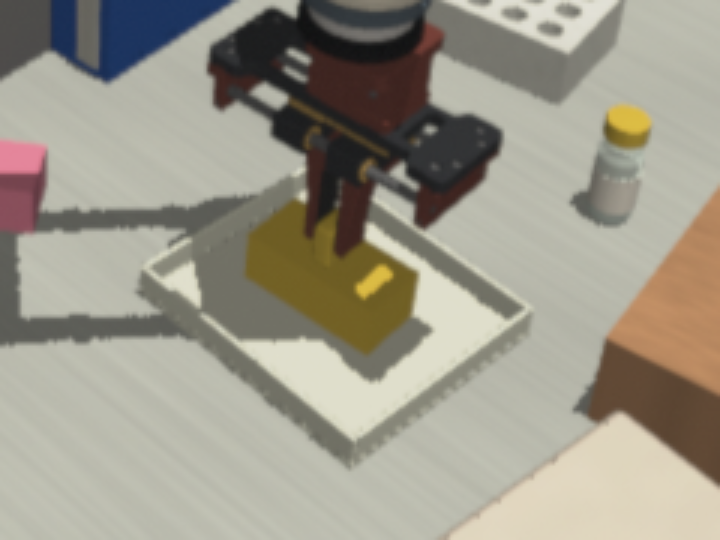

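The cover is upright and centred over the tray, at (330,280). I lower it in small steps and read the force.

```bash
python3 -m handwheel '{"dp":[[0.012,0,0],[0.01,0,0],[0,0,0]],"turn":[[0,0,0],[0,0,0],[0,0,0]]}'
python3 -m handwheel '{"dp":[[0.004,0,0],[0,0,0]],"turn":[[0,0,0],[0,0,0]]}'
python3 -c "
from h import *
need([.440,-.3225,.068])"
```

```text
time_s: 6.8
tcp_pos: [0.4419, -0.3213, 0.0733]
ee_rot: [-0.041, 1.569, 0.039]
contact_force: [0.8, -0.5, 1.1]
opening: 0.0137
time_s: 7.05
tcp_pos: [0.4421, -0.3213, 0.0732]
ee_rot: [-0.041, 1.568, 0.039]
contact_force: [-1.8, 2.4, 10.7]
opening: 0.0138
t 7.05 tcp [ 0.4421 -0.3213  0.0732] F [-1.78  2.41 10.67] open 0.0138
tool axes
 [[ 0.002 -0.051  0.999]
 [-0.002  0.999  0.051]
 [-1.    -0.002  0.002]]
turn frac [-0.003  0.005  0.003] world d [-0.0021 -0.0012 -0.0052]
dp frac now [ 0.0103 -0.0021 -0.0043] after turn [ 0.0103 -0.0021 -0.0043] q [-0.69 -0.02  1.64  0.    1.52 -2.31]
```

10.7 N upward, so it's standing on the floor. Open to let go, then rise.

```bash
python3 -m handwheel '{"dp":[[0,0,0],[0,0,0],[0,0,0],[0,0,0]],"turn":[[0,0,0],[0,0,0],[0,0,0],[0,0,0]]}' -0.3
python3 -m handwheel '{"dp":[[-0.03,0,0],[-0.1,0,0],[-0.1,0,0],[-0.1,0,0],[0,0,0]],"turn":[[0,0,0],[0,0,0],[0,0,0],[0,0,0],[0,0,0]]}'
python3 - <<'E'
from h import *
from plant import capture
need([.510,.0695,.24])
c=capture('side');np.savez("s4.npz",**c);cv2.imwrite('pics/s4.png',cv2.resize(c['pixels'][280:460,300:540],None,fx=3,fy=3))
c=capture('wrist');cv2.imwrite('pics/w4.png',c['pixels'])
E
```

```text
time_s: 7.55
tcp_pos: [0.4412, -0.3208, 0.07]
ee_rot: [-0.04, 1.571, 0.04]
contact_force: [1.0, 0.2, -0.1]
opening: 0.0504
time_s: 8.18
tcp_pos: [0.4426, -0.3219, 0.2423]
ee_rot: [-0.046, 1.562, 0.035]
contact_force: [0.6, -0.2, 1.1]
opening: 0.057
t 8.18 tcp [ 0.4426 -0.3219  0.2423] F [ 0.6  -0.2   1.11] open 0.057
tool axes
 [[ 0.008 -0.051  0.999]
 [-0.007  0.999  0.051]
 [-1.    -0.007  0.008]]
turn frac [-0.003  0.015  0.014] world d [ 0.0674  0.3914 -0.0023]
dp frac now [3.000e-04 7.750e-01 1.745e-01] after turn [0.0046 0.7747 0.1755] q [-0.69 -0.06  1.38 -0.    1.81 -2.31]
```

View pics/s4.png

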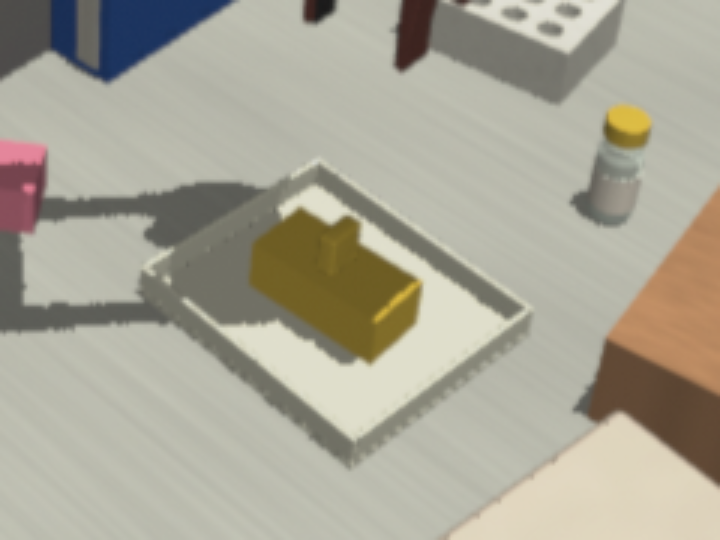

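The cover stands flat and alone in the middle of the tray, at (335,285). Now to the pull.

```bash
python3 -m handwheel '{"dp":[[0,0.08,0.018],[0,0.1,0.022],[0,0.1,0.022],[0,0.1,0.022],[0,0.1,0.022]],"turn":[[0,0,0],[0,0,0],[0,0,0],[0,0,0],[0,0,0]]}' -0.3
python3 -m handwheel '{"dp":[[0,0.1,0.022],[0,0.1,0.022],[0,0.09,0.02],[0,0,0],[0,0,0]],"turn":[[0,0,0],[0,0,0],[0,0,0],[0,0,0],[0,0,0]]}'
python3 - <<'E'
from h import *
from plant import capture,state
need([.510,.0695,.158])
s=state();c=capture('wrist');np.savez("w5.npz",**c,**{k:s[k] for k in("ee_rot","tcp_pos")});cv2.imwrite('pics/w5.png',c['pixels'])
E
```

```text
time_s: 8.9
tcp_pos: [0.4814, -0.0768, 0.2333]
ee_rot: [-0.039, 1.574, 0.041]
contact_force: [1.2, -0.4, -0.6]
opening: 0.057
time_s: 9.52
tcp_pos: [0.5062, 0.0674, 0.2339]
ee_rot: [-0.041, 1.573, 0.04]
contact_force: [-0.3, -0.3, 0.2]
opening: 0.0569
t 9.53 tcp [0.5062 0.0674 0.2339] F [-0.3  -0.28  0.17] open 0.0569
tool axes
 [[-0.003 -0.051  0.999]
 [-0.001  0.999  0.051]
 [-1.    -0.001 -0.003]]
turn frac [-0.002 -0.005  0.001] world d [ 0.0038  0.0021 -0.0759]
dp frac now [0.1519 0.0038 0.0082] after turn [0.1519 0.0037 0.0079] q [ 0.07 -0.15  1.48 -0.    1.81 -1.56]
```

View pics/w5.png

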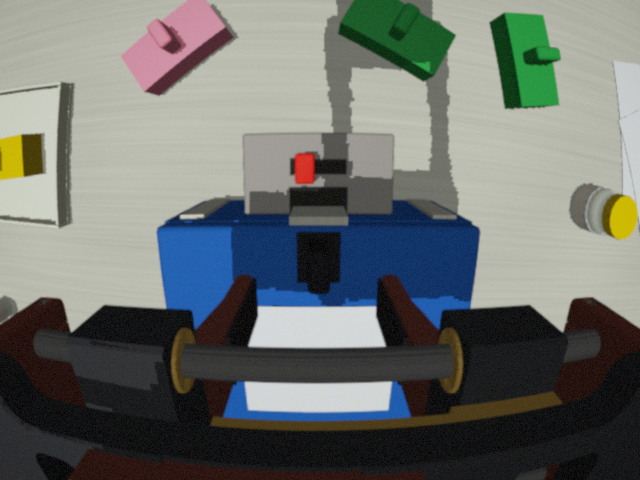

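The pull stands between the fingers at (318,260). The red release is at its start (left) end, at (305,168).

```bash
python3 -c "
from h import *
c=load('w5')
for u,v,z in((318,240,.166),(318,285,.166),(305,155,.115),(305,182,.115),(295,168,.115),(315,168,.115)): print(u,v,wpx(c,c,u,v,z).round(4),wpx(c,c,u,v).round(4))"
python3 -m handwheel '{"dp":[[0,0.003,0.006],[0.06,0,0],[0.06,0,0],[0.032,0,0],[0,0,0]],"turn":[[0,0,0],[0,0,0],[0,0,0],[0,0,0],[0,0,0]]}'
python3 -c "
from h import *
need([.510,.0695,.158])"
```

```text
318 240 [0.4899 0.0672 0.166 ] [0.4971 0.0676 0.1379]
318 285 [0.5181 0.0687 0.166 ] [0.5183 0.0687 0.1656]
305 155 [0.4423 0.0557 0.115 ] [0.4423 0.0557 0.1151]
305 182 [0.4614 0.0566 0.115 ] [0.4614 0.0566 0.1142]
295 168 [0.4518 0.0491 0.115 ] [0.4518 0.049  0.1136]
315 168 [0.4511 0.0631 0.115 ] [0.4529 0.063  0.085 ]
time_s: 10.2
tcp_pos: [0.5091, 0.069, 0.1583]
ee_rot: [-0.039, 1.573, 0.039]
contact_force: [0.2, -0.3, 0.6]
opening: 0.0574
t 10.2 tcp [0.5091 0.069  0.1583] F [ 0.2  -0.31  0.65] open 0.0574
tool axes
 [[-0.002 -0.05   0.999]
 [-0.     0.999  0.05 ]
 [-1.    -0.    -0.002]]
turn frac [-0.004 -0.004  0.   ] world d [ 0.0009  0.0005 -0.0003]
dp frac now [0.0005 0.0008 0.0019] after turn [0.0005 0.0008 0.0019] q [ 0.07 -0.14  1.61 -0.    1.68 -1.55]
```

```bash
python3 -m handwheel '{"dp":[[0,0,0],[0,0,0],[0,0,0],[0,0,0],[0,0,0]],"turn":[[0,0,0],[0,0,0],[0,0,0],[0,0,0],[0,0,0]]}' 1 30
python3 -m handwheel '{"dp":[[0,0,0],[0,0,0],[0,0,0],[-0.004,0,0],[0,0,0]],"turn":[[0,0,0],[0,0,0],[0,0,0],[0,0,0],[0,0,0]]}'
python3 -m handwheel '{"dp":[[-0.004,0,0],[0,0,0],[0,0,0]],"turn":[[0,0,0],[0,0,0],[0,0,0]]}'
```

```text
time_s: 10.82
tcp_pos: [0.5097, 0.0688, 0.1595]
ee_rot: [-0.041, 1.57, 0.038]
contact_force: [-0.8, -3.6, 1.0]
opening: 0.0139
time_s: 11.45
tcp_pos: [0.5099, 0.0688, 0.1604]
ee_rot: [-0.04, 1.571, 0.038]
contact_force: [3.8, -4.6, -4.2]
opening: 0.0142
time_s: 11.82
tcp_pos: [0.5102, 0.0688, 0.1622]
ee_rot: [-0.04, 1.57, 0.038]
contact_force: [5.2, -4.9, -5.3]
opening: 0.0137
```

```bash
python3 -m handwheel '{"dp":[[-0.004,0,0],[0,0,0],[0,0,0]],"turn":[[0,0,0],[0,0,0],[0,0,0]]}'
python3 -m handwheel '{"dp":[[-0.004,0,0],[0,0,0],[0,0,0]],"turn":[[0,0,0],[0,0,0],[0,0,0]]}'
```

```text
time_s: 12.2
tcp_pos: [0.5105, 0.0688, 0.1638]
ee_rot: [-0.04, 1.569, 0.038]
contact_force: [8.2, -5.2, -6.3]
opening: 0.0141
time_s: 12.58
tcp_pos: [0.5105, 0.0688, 0.1639]
ee_rot: [-0.04, 1.571, 0.038]
contact_force: [12.0, -4.2, -14.8]
opening: 0.014
```

```bash
python3 -m handwheel '{"dp":[[-0.004,0,0],[0,0,0],[0,0,0]],"turn":[[0,0,0],[0,0,0],[0,0,0]]}'
```

```text
time_s: 12.95
tcp_pos: [0.5105, 0.0688, 0.1641]
ee_rot: [-0.04, 1.572, 0.038]
contact_force: [14.4, -3.0, -22.3]
opening: 0.0138
```

The lid is caught: it stopped dead after 4.3 mm and the force climbed to 22 N. I lower it, let go, and go to the red release at (0.451, 0.056).

```bash
python3 -m handwheel '{"dp":[[0.008,0,0],[0.01,0,0],[0,0,0]],"turn":[[0,0,0],[0,0,0],[0,0,0]]}'
python3 -m handwheel '{"dp":[[0,0,0],[0,0,0],[0,0,0],[0,0,0]],"turn":[[0,0,0],[0,0,0],[0,0,0],[0,0,0]]}' -0.4
python3 -m handwheel '{"dp":[[-0.04,0,0],[-0.04,0,0],[0,-0.02,-0.06],[0,-0.005,-0.056],[0,0,0]],"turn":[[0,0,0],[0,0,0],[0,0,0],[0,0,0],[0,0,0]]}'
python3 -c "
from h import *
need([.451,.056,.108])"
```

```text
time_s: 13.32
tcp_pos: [0.5095, 0.0688, 0.16]
ee_rot: [-0.041, 1.571, 0.038]
contact_force: [-0.2, -6.2, -1.2]
opening: 0.0135
time_s: 13.82
tcp_pos: [0.5096, 0.0698, 0.1604]
ee_rot: [-0.04, 1.57, 0.04]
contact_force: [0.1, 0.7, 1.1]
opening: 0.05
time_s: 14.45
tcp_pos: [0.4522, 0.0541, 0.2027]
ee_rot: [-0.04, 1.567, 0.04]
contact_force: [0.1, 0.6, 0.2]
opening: 0.0616
t 14.45 tcp [0.4522 0.0541 0.2027] F [0.1  0.64 0.22] open 0.0616
tool axes
 [[ 0.004 -0.051  0.999]
 [ 0.     0.999  0.051]
 [-1.     0.     0.004]]
turn frac [-0.003  0.007 -0.   ] world d [-0.0012  0.0019 -0.0947]
dp frac now [ 0.1894  0.004  -0.0029] after turn [ 0.1894  0.004  -0.0021] q [ 0.04 -0.31  1.67  0.    1.78 -1.58]
```

```bash
python3 -m handwheel '{"dp":[[0.06,0.004,-0.002],[0.06,0,0],[0.04,0,0],[0.023,0,0],[0,0,0]],"turn":[[0,0,0],[0,0,0],[0,0,0],[0,0,0],[0,0,0]]}'
python3 -m handwheel '{"dp":[[0,0,0],[0,0,0],[0,0,0],[0,0,0],[0,0,0]],"turn":[[0,0,0],[0,0,0],[0,0,0],[0,0,0],[0,0,0]]}' 1 12
python3 -m handwheel '{"dp":[[0,0,0],[0,0,0],[0,0,0],[0,0,0]],"turn":[[0,0,0],[0,0,0],[0,0,0],[0,0,0]]}'
```

```text
time_s: 15.08
tcp_pos: [0.4512, 0.0561, 0.1085]
ee_rot: [-0.04, 1.571, 0.04]
contact_force: [-0.0, 0.4, 0.1]
opening: 0.0617
time_s: 15.7
tcp_pos: [0.4512, 0.0561, 0.1089]
ee_rot: [-0.04, 1.57, 0.04]
contact_force: [0.5, 0.2, -0.7]
opening: 0.0153
time_s: 16.2
tcp_pos: [0.4512, 0.0561, 0.1089]
ee_rot: [-0.04, 1.57, 0.04]
contact_force: [0.0, -1.0, 1.0]
opening: 0.0138
```

Gripped. Slide towards +y, about 17 mm.

```bash
python3 -m handwheel '{"dp":[[0,0.008,0],[0,0.008,0],[0,0.008,0],[0,0,0],[0,0,0]],"turn":[[0,0,0],[0,0,0],[0,0,0],[0,0,0],[0,0,0]]}'
python3 -m handwheel '{"dp":[[0,0.006,0],[0,0.003,0],[0,0,0],[0,0,0]],"turn":[[0,0,0],[0,0,0],[0,0,0],[0,0,0]]}'
```

```text
time_s: 16.82
tcp_pos: [0.4506, 0.0686, 0.1089]
ee_rot: [-0.04, 1.57, 0.041]
contact_force: [-0.1, -0.4, 2.4]
opening: 0.0141
time_s: 17.32
tcp_pos: [0.4504, 0.0709, 0.1089]
ee_rot: [-0.042, 1.57, 0.036]
contact_force: [0.2, -8.6, 1.6]
opening: 0.0143
```

It moved 14.8 mm and hit its end stop (8.6 N). Let go and return to the pull.

```bash
python3 -m handwheel '{"dp":[[0,-0.003,0],[0,0,0],[0,0,0],[0,0,0]],"turn":[[0,0,0],[0,0,0],[0,0,0],[0,0,0]]}' -0.4
python3 -m handwheel '{"dp":[[-0.06,0,0],[-0.07,0,0],[-0.06,0,0.02],[0,0,0.05],[0,0,0.047]],"turn":[[0,0,0],[0,0,0],[0,0,0],[0,0,0],[0,0,0]]}'
python3 -m handwheel '{"dp":[[0,0,0],[0,0,0]],"turn":[[0,0,0],[0,0,0]]}'
python3 - <<'E'
from h import *
from plant import capture
need([.510,.069,.158])
c=capture('wrist');cv2.imwrite('pics/w6.png',c['pixels'])
E
```

```text
time_s: 17.82
tcp_pos: [0.4504, 0.0713, 0.1088]
ee_rot: [-0.04, 1.571, 0.04]
contact_force: [-0.9, 0.2, 0.6]
opening: 0.0507
time_s: 18.45
tcp_pos: [0.5098, 0.0743, 0.2046]
ee_rot: [-0.04, 1.569, 0.04]
contact_force: [-0.4, -0.4, -0.2]
opening: 0.0616
time_s: 18.7
tcp_pos: [0.5083, 0.0741, 0.2036]
ee_rot: [-0.04, 1.571, 0.04]
contact_force: [-0.2, 0.5, 0.1]
opening: 0.0615
t 18.7 tcp [0.5083 0.0741 0.2036] F [-0.2   0.48  0.06] open 0.0615
tool axes
 [[-0.001 -0.051  0.999]
 [ 0.     0.999  0.051]
 [-1.     0.    -0.001]]
turn frac [-0.002 -0.002 -0.   ] world d [ 0.0017 -0.0051 -0.0456]
dp frac now [ 0.0912 -0.0104  0.003 ] after turn [ 0.0913 -0.0104  0.0029] q [ 0.08 -0.15  1.53  0.    1.76 -1.54]
```

View pics/w6.png

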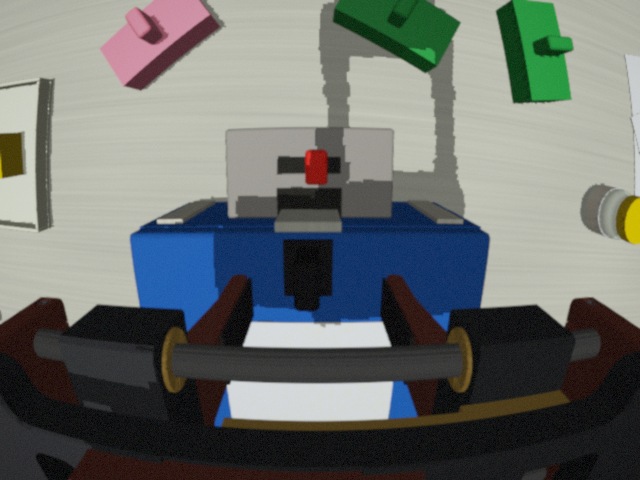

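The release now sits at the right end of its slot, at (317,167). Grip the pull and work out the arc.

```bash
python3 -m handwheel '{"dp":[[0,-0.01,0.003],[0.05,0,0],[0.041,0,0],[0,0,0],[0,0,0]],"turn":[[0,0,0],[0,0,0],[0,0,0],[0,0,0],[0,0,0]]}'
python3 -m handwheel '{"dp":[[0,0,0],[0,0,0],[0,0,0],[0,0,0],[0,0,0]],"turn":[[0,0,0],[0,0,0],[0,0,0],[0,0,0],[0,0,0]]}' 1 30
python3 -m handwheel '{"dp":[[0,0,0],[0,0,0],[0,0,0]],"turn":[[0,0,0],[0,0,0],[0,0,0]]}'
python3 - <<'E'
import numpy as np
r=np.hypot(178,48);a0=np.arctan2(48,178)
th=np.radians(np.arange(0,61,4));x=-r*np.cos(a0+th);z=r*np.sin(a0+th)
for i in range(1,len(th)): print(round(np.degrees(th[i])),"dpx %.4f dpz %.4f"%(-(z[i]-z[i-1])/500,(x[i]-x[i-1])/500),"tcp z +%.1f x +%.1f"%(z[i]-z[0],x[i]-x[0]))
E
```

```text
time_s: 19.38
tcp_pos: [0.5107, 0.0691, 0.1589]
ee_rot: [-0.04, 1.57, 0.04]
contact_force: [-0.8, 0.4, 0.2]
opening: 0.0613
time_s: 20.0
tcp_pos: [0.5106, 0.0691, 0.1583]
ee_rot: [-0.04, 1.57, 0.04]
contact_force: [0.2, 0.2, 0.9]
opening: 0.0149
time_s: 20.38
tcp_pos: [0.5106, 0.0688, 0.1583]
ee_rot: [-0.04, 1.57, 0.039]
contact_force: [0.5, -2.5, -0.7]
opening: 0.0142
4 dpx -0.0246 dpz 0.0076 tcp z +12.3 x +3.8
8 dpx -0.0240 dpz 0.0093 tcp z +24.3 x +8.4
12 dpx -0.0233 dpz 0.0109 tcp z +36.0 x +13.9
16 dpx -0.0225 dpz 0.0125 tcp z +47.2 x +20.1
20 dpx -0.0216 dpz 0.0141 tcp z +58.0 x +27.2
24 dpx -0.0205 dpz 0.0155 tcp z +68.2 x +34.9
28 dpx -0.0194 dpz 0.0169 tcp z +77.9 x +43.4
32 dpx -0.0182 dpz 0.0182 tcp z +87.0 x +52.5
36 dpx -0.0169 dpz 0.0195 tcp z +95.5 x +62.2
40 dpx -0.0155 dpz 0.0206 tcp z +103.2 x +72.5
44 dpx -0.0140 dpz 0.0216 tcp z +110.2 x +83.3
48 dpx -0.0124 dpz 0.0225 tcp z +116.4 x +94.6
52 dpx -0.0108 dpz 0.0233 tcp z +121.8 x +106.2
56 dpx -0.0092 dpz 0.0240 tcp z +126.4 x +118.3
60 dpx -0.0075 dpz 0.0246 tcp z +130.2 x +130.6
```

```bash
python3 -m handwheel '{"dp":[[-0.0123,0.0038,0],[-0.0123,0.0038,0],[0,0,0],[0,0,0]],"turn":[[0,0,0],[0,0,0],[0,0,0],[0,0,0]]}'
```

```text
time_s: 20.88
tcp_pos: [0.5123, 0.0691, 0.1702]
ee_rot: [-0.043, 1.567, 0.032]
contact_force: [9.7, -16.3, -5.0]
opening: 0.0138
```

I put the forward shift in the y slot by mistake: 3.8 mm sideways, 16 N, no harm. I undo it now with the correct axis. The lid did rise 12 mm, so it is free.

```bash
python3 -m handwheel '{"dp":[[0,-0.0076,0.0038],[0,0,0.0038],[0,0,0],[0,0,0]],"turn":[[0,0,0],[0,0,0],[0,0,0],[0,0,0]]}'
```

```text
time_s: 21.38
tcp_pos: [0.5127, 0.0689, 0.1707]
ee_rot: [-0.041, 1.575, 0.039]
contact_force: [-8.6, -4.4, 2.7]
opening: 0.0138
```

```bash
python3 -m handwheel '{"dp":[[-0.024,0,0.0093],[-0.0233,0,0.0109],[-0.0225,0,0.0125],[0,0,0],[0,0,0]],"turn":[[0,0,0],[0,0,0],[0,0,0],[0,0,0],[0,0,0]]}'
python3 -c "
from h import *
need([.5106+.0201,.069,.1583+.0472])"
```

```text
time_s: 22.0
tcp_pos: [0.5309, 0.0699, 0.206]
ee_rot: [-0.04, 1.57, 0.039]
contact_force: [-2.2, -4.8, -0.1]
opening: 0.0135
t 22.0 tcp [0.5309 0.0699 0.206 ] F [-2.18 -4.8  -0.11] open 0.0135
tool axes
 [[ 0.001 -0.051  0.999]
 [-0.001  0.999  0.051]
 [-1.    -0.001  0.001]]
turn frac [-0.003  0.001  0.001] world d [-0.0002 -0.0009 -0.0005]
dp frac now [ 0.001  -0.0017 -0.0005] after turn [ 0.001  -0.0017 -0.0005] q [ 0.07 -0.09  1.47 -0.    1.76 -1.55]
```

On the arc. Continue.

```bash
python3 -m handwheel '{"dp":[[-0.0216,0,0.0141],[-0.0205,0,0.0155],[-0.0194,0,0.0169],[-0.0182,0,0.0182],[0,0,0]],"turn":[[0,0,0],[0,0,0],[0,0,0],[0,0,0],[0,0,0]]}'
python3 -m handwheel '{"dp":[[0,0,0]],"turn":[[0,0,0]]}'
python3 - <<'E'
from h import *
from plant import capture
need([.5106+.0525,.069,.1583+.087])
c=capture('side');cv2.imwrite('pics/s7.png',cv2.resize(c['pixels'][130:330,220:440],None,fx=3,fy=3))
E
```

```text
time_s: 22.62
tcp_pos: [0.5636, 0.0715, 0.2452]
ee_rot: [-0.04, 1.57, 0.039]
contact_force: [0.2, -5.2, -2.6]
opening: 0.0135
time_s: 22.75
tcp_pos: [0.5635, 0.0715, 0.2451]
ee_rot: [-0.04, 1.569, 0.039]
contact_force: [1.6, -5.3, -2.9]
opening: 0.0134
t 22.75 tcp [0.5635 0.0715 0.2451] F [ 1.57 -5.27 -2.89] open 0.0134
tool axes
 [[ 0.001 -0.051  0.999]
 [-0.     0.999  0.051]
 [-1.    -0.001  0.001]]
turn frac [-0.003  0.002  0.001] world d [-0.0004 -0.0025  0.0002]
dp frac now [-0.0004 -0.005  -0.001 ] after turn [-0.0004 -0.005  -0.001 ] q [ 0.07  0.    1.31 -0.    1.82 -1.55]
```

View pics/s7.png

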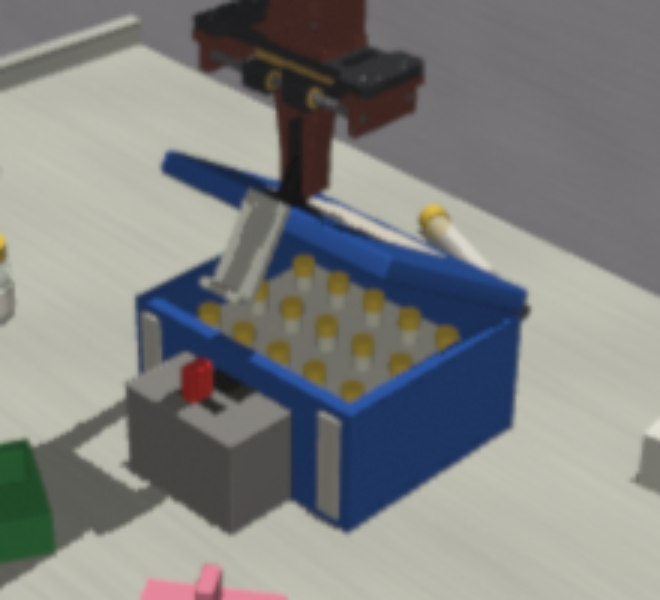

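The lid is up about 32°, held by the pull. I go on to about 56°.

```bash
python3 -m handwheel '{"dp":[[-0.0169,0,0.0195],[-0.0155,0,0.0206],[-0.014,0,0.0216],[0,0,0],[0,0,0]],"turn":[[0,0,0],[0,0,0],[0,0,0],[0,0,0],[0,0,0]]}'
python3 -m handwheel '{"dp":[[-0.0124,0,0.0225],[-0.0108,0,0.0233],[-0.0092,0,0.024],[0,0,0],[0,0,0]],"turn":[[0,0,0],[0,0,0],[0,0,0],[0,0,0],[0,0,0]]}'
python3 -m handwheel '{"dp":[[0,0,0],[0,0,0],[0,0,0]],"turn":[[0,0,0],[0,0,0],[0,0,0]]}'
python3 - <<'E'
from h import *
from plant import capture
need([.5106+.1183,.069,.1583+.1264])
c=capture('side');np.savez("s8.npz",**c);cv2.imwrite('pics/s8.png',cv2.resize(c['pixels'][100:440,200:540],None,fx=1.7,fy=1.7))
E
```

```text
time_s: 23.42
tcp_pos: [0.5938, 0.073, 0.2681]
ee_rot: [-0.04, 1.57, 0.039]
contact_force: [0.3, -6.0, -2.4]
opening: 0.0136
time_s: 24.05
tcp_pos: [0.6285, 0.0748, 0.2845]
ee_rot: [-0.04, 1.57, 0.039]
contact_force: [-1.2, -4.8, -2.3]
opening: 0.0138
time_s: 24.42
tcp_pos: [0.6284, 0.0748, 0.2845]
ee_rot: [-0.04, 1.57, 0.039]
contact_force: [0.8, -4.7, -2.2]
opening: 0.0141
t 24.43 tcp [0.6284 0.0748 0.2845] F [ 0.84 -4.66 -2.17] open 0.0141
tool axes
 [[ 0.    -0.051  0.999]
 [-0.     0.999  0.051]
 [-1.    -0.     0.   ]]
turn frac [-0.003  0.     0.001] world d [ 0.0005 -0.0058  0.0002]
dp frac now [-0.0005 -0.0116  0.0004] after turn [-0.0005 -0.0116  0.0004] q [ 0.06  0.2   1.04 -0.    1.91 -1.56]
```

View pics/s8.png

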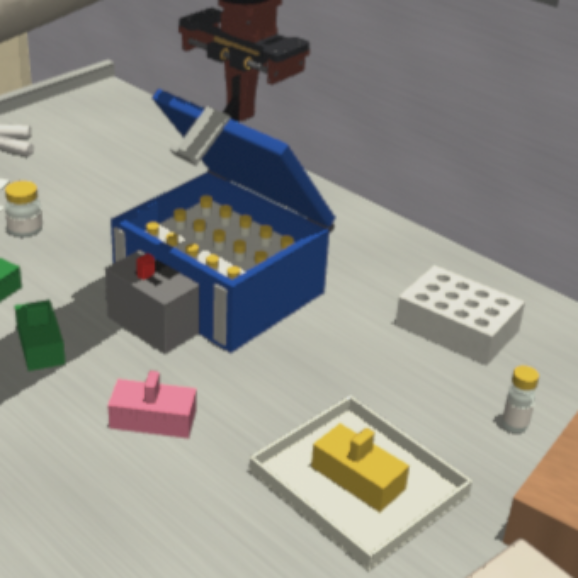

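The lid stands open under the fingers, the cover is upright in the tray at (360,465), and the bystanders stand. I check the angle by reprojection and measure the bystanders.

Run:
```python
from h import *
from plant import state,capture
S=load("s8")
for d in(44,50,56,62):
    a=np.radians(d);o=[]
    for y in(.12,-.12):
        X=case2w([.1-.2*np.cos(a),y,.11+.2*np.sin(a)]);o.append((proj(S,X)-[200,100])*1.7)
    print(d,np.round(o,0).tolist())
A=load("top0");c=capture("top")
a0=load("side0")["pixels"]
for n,(x0,x1,y0,y1) in dict(jar=(195,230,200,245),vial=(490,525,310,360),rack=(430,510,255,310)).items():
    print(n,"mean abs diff",np.abs(a0[y0:y1,x0:x1].astype(int)-S["pixels"][y0:y1,x0:x1]).mean().round(2))
s=state();print(s["time_s"],s["tcp_pos"],s["opening"],np.abs(s["qd"]).max())
```

```text
44 [[136.0, 118.0], [265.0, 178.0]]
50 [[143.0, 105.0], [273.0, 164.0]]
56 [[152.0, 93.0], [283.0, 150.0]]
62 [[161.0, 83.0], [292.0, 138.0]]
jar mean abs diff 6.66
vial mean abs diff 6.74
rack mean abs diff 6.58
24.525 [0.62841489 0.07480835 0.28446941] 0.013554221335076892 0.0019978252724420762
```

The lid corners at (155,92) and (287,148) match about 57°. The bystander crops differ only by a uniform noise level. Handing in.

```bash
python3 -c "
from plant import hand_in
print(hand_in())"
```

```text
the job is handed in; nothing more can be done
None
```

The job is handed in at about 24.5 s of the 72 s, with the lid held open by its pull at about 57°. `hand_in` gave no verdict.

- **Cover:** I lifted the yellow cover off the ledge and set it down upright near the middle of the tray. The last side picture shows it standing there alone.
- **Tug:** With the release still untouched, the lid rose 4.3 mm and stopped hard, with the force climbing to 22 N, so it was caught.
- **Release:** I slid the red release 14.8 mm to its end stop and confirmed it in the wrist picture. The lid then came up freely.
- **Last checks:**
  - The arc and the lid corners in the side picture both put the lid at 56–57°.
  - The fingers are closed on the pull at 13.6 mm and the arm is still.
  - The jar, vial and rack look unmoved. Their crops differ from the start pictures by the same small amount, which I took as image noise.

**What did not go to plan:**
- I typed the first lid-opening row with the forward shift on the wrong axis. That pushed the pull 3.8 mm sideways with about 16 N. I corrected it in the next call, and a side load of about 5 N remained at the end.
- The cover touched down about 5 mm higher than I had worked out, but the pictures show it flat on the tray floor.

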